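# Start and screw down a canister lid by feel

### The job

The lid sits loosely on the canister with its thread not yet started: turned forward as it is, it only jams. Without lifting it off, turn it backward (anticlockwise from above) until you feel it drop into the thread start, then screw it forward (clockwise) until it is fully home, and let go. The canister is held only lightly in its clamp, so do not force the lid or twist the canister round, and leave the things around it where they are.

Things in the scene. Friction and masses are not known exactly. Their poses are not given: they have to be found in the camera images.
- clamp: Grey base plate 90 x 100 x 12 mm fixed to the bench, with two dark clamp blocks (up to 42 mm above the bench, at up to 46 mm either side along y) that hold an upright aluminium canister 60 mm in diameter with a small vent screw on its side. Origin on the bench, on the canister's axis, z up. The threaded neck is hidden in the lid; its angle is not measured and bears no relation to any listed pose.
- canister (a joint): Rotation of the canister with its neck in the clamp, rad, positive anticlockwise from above, 0 at the start. The clamp holds it by friction: it gives way at a turning torque of about 0.5 to 1 N m and then stays where it was turned to. It must stay within 0.35 rad of 0; watch the turning torque or this angle.
- shoulder (a point): Centre of the canister's shoulder, 54 mm above the bench, on the axis. Lid origin (lid) above this point: 13 mm on the flat thread crests (at the start), 4.5 mm when dropped into the thread start, 0 fully home. Above it a neck 33 mm tall (plain for 12 mm, then threaded) with three equal thread starts 120 degrees apart. Canister radius here 28 to 30 mm.
- lid: Black knurled screw lid, upright cylinder 54 mm diameter (55 over the knurl), 55 mm tall, about 0.1 kg; upper 20 mm solid, below it a hollow skirt with three 4 mm pins inside. Origin: centre of its open underside, z up. Its yaw does not tell where the thread starts. Right-hand thread: clockwise from above screws it down. About 1 mm of sideways play.
- lid_grip (a point): On the lid's axis 45 mm above its underside: a height to grip at. From the start, 0.2 to 1.5 rad anticlockwise bring the lid over the thread start, where it falls 8 mm if pressed lightly or left free (held stiffly, it stays up). It can fall over 0.3 rad of turn; beyond, a wall stops it. Clockwise from the start it only meets a wall, within 1.3 rad.
- lid_top (a point): Centre of the lid's flat top, 55 mm above its underside. Once dropped into the start, 1.4 to 1.8 rad clockwise take the lid home: level for up to 0.4 rad, then sinking 4.5 mm over 1.1 rad, then level for about 0.25 rad to a solid stop. The thread has 1 to 2 mm of play up and down; a light push down helps the lid follow it.
- carbon_tin: Bystander: round tin with a paper label and pale golden lid, 58 mm diameter, 36 mm tall, loose on the bench; origin at the centre of its underside.
- spare_eyepiece: Bystander: black and silver microscope eyepiece standing on its tube, 34 mm diameter, 45 mm tall, loose on the bench; origin at the centre of its underside.
- petri_dish: Bystander: clear shallow dish, 58 mm diameter, 15 mm tall, loose on the bench; origin at the centre of its underside.

How it is judged (in metres and radians):
On the way:
1. the lid has dropped into the thread start (z of lid in the frame of clamp below 0.0605 m), for 0.1 s.
At the end, for the whole second after the job is handed in: The lid is screwed fully home: its underside within about 1.3 mm of the canister's shoulder, centred within 4 mm and level within 0.06 rad, at rest and released (z of lid in the frame of clamp between 0.052 and 0.0553 m and horizontal distance between lid and clamp below 0.004 m and angle between lid's own z axis and vertical below 0.06 rad and linear speed of lid below 0.01 m/s); the robot touches nothing.
It fails at once if the lid is lifted off (raised more than 10 mm above where it started) (z of lid in the frame of clamp above 0.0768 m).
It fails at once if the canister is twisted more than 0.35 rad in its clamp (value of joint canister above 0.35 rad or value of joint canister below -0.35 rad).
It fails at once if a thing nearby is moved more than 20 mm (distance of any of carbon_tin, spare_eyepiece, petri_dish from where it was at the start of the episode above 0.02 m).
It also fails if it takes over 72 s, if anything falls off the work surface, if the arm or the gripper's body presses on something with over 40 N, if the wrist force passes 120 N, or if a joint passes its speed limit or range.

### The arm

A 6-joint arm with a two-finger parallel gripper is mounted at the origin on a cart in front of the work surface, level with it; the furniture and walls round the work are solid. World frame = base frame: x ahead of the robot, y to its left, z up, the work surface at z = 0. Lengths are in mm, angles in rad, forces in N, time in s.
With the tool pointing down it reaches from about 350 to 775 mm from the base axis. Payload 7.3 kg.
Tool frame: the origin (TCP) lies midway between the tips of the shut fingers; the grasp point (between the pads) lies 19 mm behind it; x points along the fingers, y is the direction in which the jaws open and shut, and the axes are right-handed (so a half turn about x gives the same grasp; the last joint's range is limited). The gripper opens to 92 mm and grips with 3 to 60 N. Pads are 19 mm wide; open, the fingers measure 130 mm over their backs; the gripper's body (75 mm by 190 mm) begins 47 mm behind the grasp point.
Start: joints at [-1.448, 0.342, 1.524, -0, 1.275, -0.146], TCP at [139.449, -506.163, 199.941] pointing down, gripper open.
Joint ranges: [-2.53, 2.53], [-0.77, 2.02], [0.04, 2.7], [-1, 4.14], [0.28, 2.66], [-3.11, 3.11]. Speed limits (rad/s): [2.57, 2.57, 3.14, 3.14, 3.14, 3.14].

### API

Orientations are given as [roll, pitch, yaw] about the fixed x, y, z axes, in that order (R = Rz(yaw) Ry(pitch) Rx(roll)).
In Python, from plant import get_obs, capture, close_job gives the robot as it stands. The module is installed in compiled form; this text tells all that it offers.
- The arm moves only by the tool send_rows, never from a script. Its argument "moves" is a list of rows, each a list of 4 numbers: the shift along the tool's x, y, z in mm, then the turn about the tool's x in degrees. In form: [[tx, ty, tz, yaw], ...]. A call has 1 to 8 rows; each row shifts and turns the commanded pose from where the row before left it, along the tool's axes as they then stand; what a row does not reach is not made up. A row lasts 1/8 s, in which the tool goes at most 62.5 mm and 10.7 degrees, less where a joint would pass 70% of its speed; a pose out of reach is approached as far as the arm can. A call with a gripper value outside its range is refused whole. "hand" is the opening, from 0 (shut) to 1 (fully open), set as the call begins (left out, the last holds). The fingers move at their own pace and stop on an object; the grip force is fixed at half the most. Time passes only in rows, so rows that do not move let the fingers close. It gives the time, the measured TCP pose, the force and the opening at its end, in the units of the state.
- get_obs(): the state, without advancing time (a new reading comes with each control period).
- capture(name): name is "scene" or "top"; returns a dict with "image" (480x640x3 uint8, red, green, blue), "K" (3x3 intrinsics, pixels), "position" and "attitude" of the camera in the world. Camera axes: x right, y down, z forward; pixel columns grow to the right and rows downward; lengths in mm; the calibration is good to about 2 mm. A picture is of the moment at which its call begins. There is no depth.
- close_job(): hands the job in, once; it reports no verdict.
The state is a dict: "time": time; "joint_positions": joint angles; "dq": joint speeds; "tau": joint torques, N m; "tool_pos": TCP position; "tcp_rot": TCP orientation; "contact_force": force on the tool from outside, world axes, zero at the start; "moment": the same for the moment, N m; "grip_width": finger opening in mm.
Only numpy, scipy, OpenCV 4.12 (cv2) and the standard library are available. Lean on these libraries where they do the work, as an engineer would, in place of code of your own. Each camera call takes 0.05 s, during which the arm holds its last target. There are 200 camera calls.

## Working session

There is one attempt and no reset: what is moved stays moved. The work goes in short steps, Python scripts to look and compute and a tool call to move; the robot and the scene stay as the last step left them, time stands still between calls to the robot, and variables do not carry over. Pictures are saved under pics/ and viewed, about 8 in all and at most 12, crops included, and the job is handed in when it is done.

Besides the shell and the picture viewer there is one more tool, called as name(argument=value, ...) on one line, values as JSON. send_rows: Moves the arm, as the interface text tells. Its arguments: {"type":"object","properties":{"moves":{"type":"array","items":{"type":"array","items":{"type":"number"}}},"hand":{"type":"number"}},"required":["moves"]}

```bash
mkdir -p pics
python3 - <<'E'
from plant import get_obs,capture
import cv2,pickle
print(get_obs())
d={}
for n in("scene","top"):
    c=capture(n);d[n]=c
    cv2.imwrite(f"pics/{n}0.png",c["image"][:,:,::-1]);print(n,c["K"],c["position"],c["attitude"])
pickle.dump(d,open("c0.pkl","wb"))
E
```

```text
{'time': 0.0, 'joint_positions': array([-1.44799728e+00,  3.42721820e-01,  1.52504757e+00, -6.12691713e-06,
        1.27543266e+00, -1.45955711e-01]), 'dq': array([-2.55327373e-03,  2.46862814e-04, -2.94202257e-04, -1.52548031e-04,
        2.42820633e-03,  2.97839272e-06]), 'tau': array([ 3.33624957e-03, -4.31235230e+01, -2.44218636e+01,  7.20926025e-02,
        5.60331834e-02, -1.41792975e-04]), 'tool_pos': array([ 139.38685776, -505.66511155,  199.23482854]), 'tcp_rot': array([-1.71311173,  1.56918692,  1.69723747]), 'contact_force': array([-0.12366945,  0.74850703, -0.14995822]), 'moment': array([ 0.03542557,  0.01490304, -0.07700707]), 'grip_width': 91.70931007566809}
scene [[456.77947016   0.         319.55101554]
 [  0.         456.77947016 238.15532027]
 [  0.           0.           1.        ]] [ 312.94377245 -689.10108328  746.46025623] [-2.4240505   0.01292827 -0.42635347]
top [[454.76468319   0.         327.83972006]
 [  0.         454.76468319 245.75152164]
 [  0.           0.           1.        ]] [ 422.08411534 -180.19199618  925.89804369] [-2.99295765 -0.01011922 -1.58275869]
```

View pics/scene0.png

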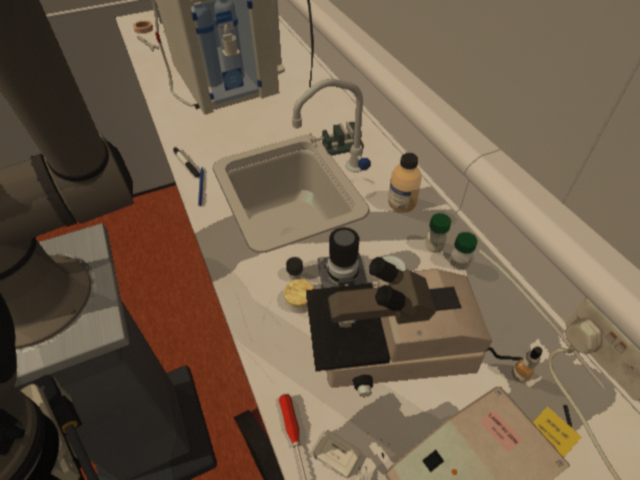

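View pics/top0.png

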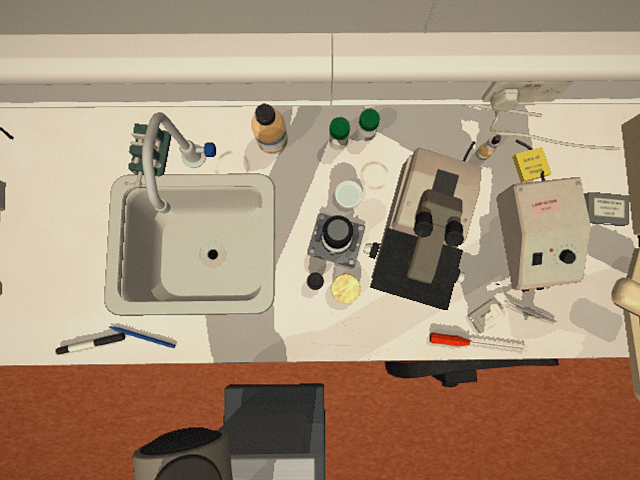

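```bash
cat > h.py <<'E'
import numpy as np,cv2,pickle
from scipy.spatial.transform import Rotation as Ro
def ray(c,u,v):
    R=Ro.from_euler('xyz',c["attitude"]).as_matrix()
    d=R@np.linalg.inv(c["K"])@np.array([u,v,1.]); return np.array(c["position"]),d
def onz(c,u,v,z):
    p,d=ray(c,u,v); return p+d*(z-p[2])/d[2]
def tri(c1,a,c2,b):
    p,d=ray(c1,*a);q,e=ray(c2,*b);d/=np.linalg.norm(d);e/=np.linalg.norm(e)
    s=np.linalg.lstsq(np.c_[d,-e],q-p,rcond=None)[0]
    A=p+d*s[0];B=q+e*s[1];return (A+B)/2,np.linalg.norm(A-B)
E
python3 - <<'E'
from h import *
d=pickle.load(open("c0.pkl","rb"));t,s=d["top"],d["scene"]
for n,u,v,z in(("lid",338,231,122),("tin",346,289,36),("eyep",316,281,45),("petri",348,194,15),("clampplate",335,239,12)):print(n,onz(t,u,v,z).round(1))
a=cv2.resize(t["image"][170:310,270:480],None,fx=3.8,fy=3.8,interpolation=2)
b=cv2.resize(s["image"][215:405,265:500],None,fx=3,fy=3,interpolation=2)
cv2.imwrite("pics/a.png",a[:,:,::-1]);cv2.imwrite("pics/b.png",b[:,:,::-1])
E
```

```text
lid [ 569.  -208.3  122. ]
tin [ 469.5 -225.2   36. ]
eyep [ 485.1 -166.9   45. ]
petri [ 665.8 -233.9   15. ]
clampplate [ 572.6 -205.8   12. ]
```

View pics/a.png

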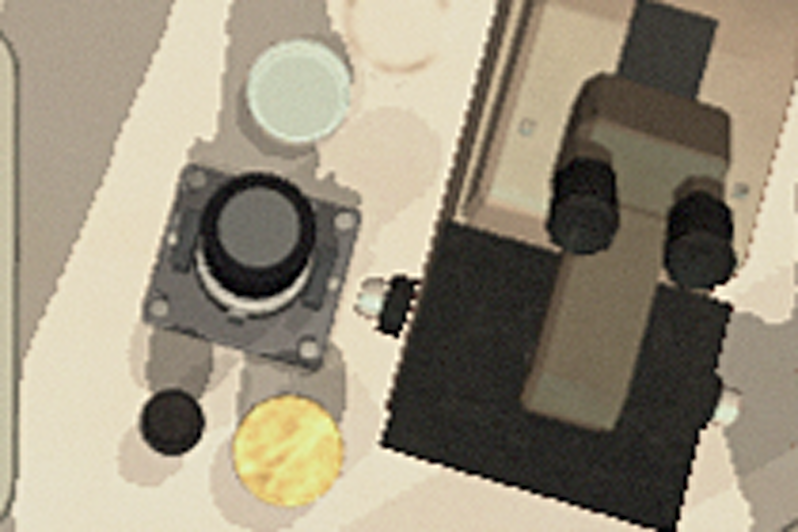

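View pics/b.png

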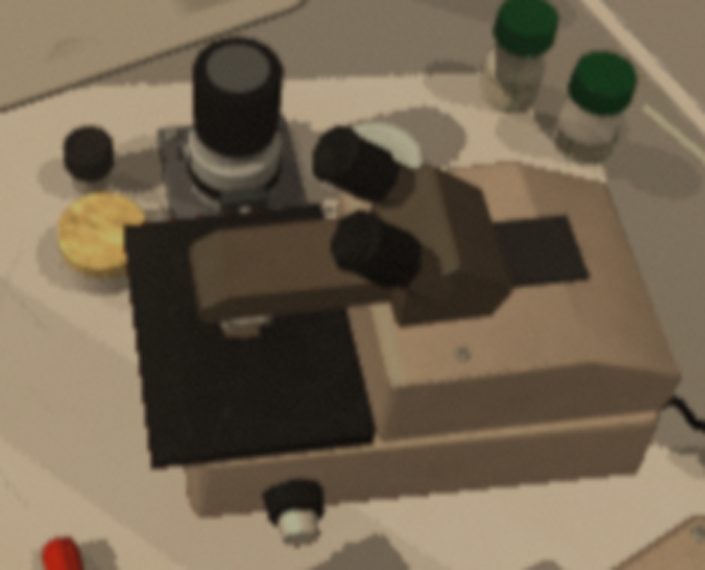

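Run:
```python
from h import *
d=pickle.load(open("c0.pkl","rb"));t,s=d["top"],d["scene"]
for n,a,b in(("lid",(337.8,230.2),(344.2,237.6)),("eyeL",(423,230),(377,267)),("stage",(370.8,287.1),(307.3,290.7))):print(n,tri(t,a,s,b))
print("stage left edge top",onz(t,370+11,228,110), onz(t,370,287,110))
print(onz(t,337.8,230.2,122),onz(s,344.2,237.6,122))
# grey disc centroid by mask
for n,c,x in(("top",t,(338,230)),("scene",s,(344,238))):
    g=c["image"][x[1]-14:x[1]+14,x[0]-14:x[0]+14].max(2); m=cv2.inRange(g,60,125)
    k,l,st,ce=cv2.connectedComponentsWithStats(m,connectivity=4); i=l[14,14]; print(n,ce[i]+np.array(x)-14,st[i],onz(c,*(ce[i]+np.array(x)-14),122))
R=Ro.from_euler('xyz',[-1.71311173,1.56918692,1.69723747]).as_matrix();print(R.round(3))
```

```text
lid (array([ 570.86023043, -208.14785503,  123.25378161]), np.float64(1.3512539853283871))
eyeL (array([ 555.23436944, -343.31075837,  204.07899774]), np.float64(2.083255190281505))
stage (array([ 470.51797553, -267.88794712,   94.76377836]), np.float64(2.4684552145553207))
stage left edge top [ 575.93266763 -287.42908218  110.        ] [ 468.64758424 -264.54861559  110.        ]
[ 570.43013348 -208.00442561  122.        ] [ 572.07056997 -207.26715458  122.        ]
top [337.6893733  229.43324251] [  3   3  22  22 367] [ 571.83284194 -207.82682174  122.        ]
scene [343.67364017 237.23849372] [  4   6  20  16 239] [ 571.59416305 -206.08114144  122.        ]
[[-0.     0.266 -0.964]
 [ 0.002 -0.964 -0.266]
 [-1.    -0.002 -0.   ]]
```

send_rows(hand=1, moves=[[-35,0,0,0],[-35,0,0,0],[-30,0,0,0],[0,-10.8,-31,0],[0,-10.8,-31,0],[0,-10.8,-31,0],[0,-10.8,-31,0],[0,-10.8,-31,0]])

```text
time: 1.1
tool_pos: [275.3, -412.0, 299.6]
tcp_rot: [-1.366, 1.57, 2.044]
contact_force: [0.6, -0.7, 1.0]
grip_width: 91.4
```

send_rows(moves=[[0,-10.8,-31,0],[0,-10.8,-31,0],[0,-10.8,-31,0],[0,-10.8,-31,0],[0,-10.8,-31,0],[0,-10.8,-31,0],[0,-10.8,-31,0],[0,-10.8,-31,0]])

```text
time: 2.1
tool_pos: [491.3, -263.0, 299.5]
tcp_rot: [-0.738, 1.57, 2.672]
contact_force: [0.7, -0.4, -0.4]
grip_width: 92.0
```

send_rows(moves=[[0,-10.8,-31,0],[0,-10.8,-31,0],[0,-10.8,-31,0],[0,0,0,0],[0,0,0,0]])

```text
time: 2.72
tool_pos: [571.2, -208.1, 299.5]
tcp_rot: [-0.301, 1.57, 3.109]
contact_force: [-0.5, 0.3, -0.5]
grip_width: 91.8
```

Run:
```python
from h import *
from plant import get_obs,capture
o=get_obs();print(o)
R=Ro.from_euler('xyz',o["tcp_rot"]).as_matrix();print(R.round(4))
print("tool-axes delta to above lid",R.T@(np.array([571.5,-207.5,300])-o["tool_pos"]))
c=capture("top");cv2.imwrite("pics/top1.png",c["image"][:,:,::-1])
```

```text
{'time': 2.725, 'joint_positions': array([-4.75026175e-01,  4.55142871e-01,  1.08077116e+00, -5.24949823e-04,
        1.60678460e+00,  8.26897675e-01]), 'dq': array([-0.01508334, -0.00951012,  0.00225002,  0.0011364 ,  0.00053531,
        0.00304714]), 'tau': array([ 7.70309810e-01, -5.07295132e+01, -2.68059736e+01,  1.43293245e-01,
       -4.46121069e-02,  8.68769945e-03]), 'tool_pos': array([ 571.21169997, -208.06848218,  299.45412514]), 'tcp_rot': array([-0.30097222,  1.56957223,  3.10947431]), 'contact_force': array([-0.4790895 ,  0.33313497, -0.47887678]), 'moment': array([-0.0570607 ,  0.01628515, -0.00839367]), 'grip_width': 91.77996103890605}
[[-1.200e-03  2.656e-01 -9.641e-01]
 [ 0.000e+00 -9.641e-01 -2.656e-01]
 [-1.000e+00 -4.000e-04  1.200e-03]]
tool-axes delta to above lid [-0.54620483 -0.47167798 -0.42830879]
```

send_rows(hand=0.78, moves=[[20,-0.5,-0.4,0],[30,0,0,0],[30,0,0,0],[30,0,0,0],[25,0,0,0],[15,0,0,0],[10,0,0,0],[0,0,0,0]])

```text
time: 3.78
tool_pos: [571.8, -207.5, 139.8]
tcp_rot: [-0.485, 1.57, 2.925]
contact_force: [-0.1, 0.3, 0.6]
grip_width: 71.7
```

Run:
```python
from h import *
from plant import get_obs,capture
o=get_obs();print(o["tool_pos"],o["contact_force"],o["grip_width"])
d=pickle.load(open("c0.pkl","rb"));print(tri(d["top"],(463.4,241),d["scene"],(395,341)))
t=capture("top")["image"][150:330,250:490];s=capture("scene")["image"][190:340,265:445]
cv2.imwrite("pics/c.png",np.vstack([cv2.resize(t,(440,330)),cv2.resize(s,(440,260*440//440+6))])[:,:,::-1])
```

```text
[ 571.77671556 -207.46847154  139.78707939] [-0.05466771  0.33101458  0.58087916] 71.68925004209429
(array([ 546.2159901 , -430.06985305,  131.42544278]), np.float64(1.5412841514227424))
```

View pics/c.png

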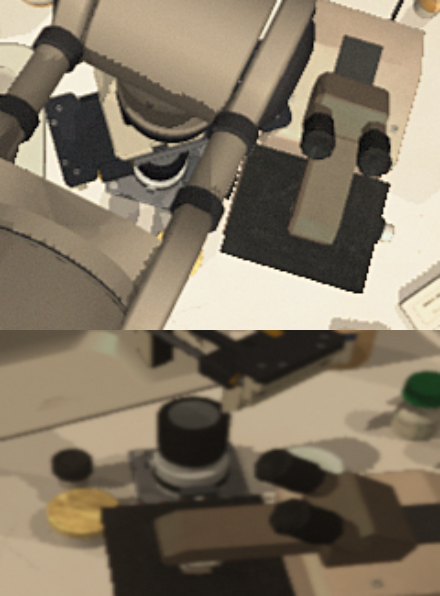

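Run:
```python
from h import *
from plant import get_obs,capture
o=get_obs();R=Ro.from_euler('xyz',o["tcp_rot"]).as_matrix();print(R.round(3))
c=capture("scene");im=c["image"][:,:,::-1].copy()
Rc=Ro.from_euler('xyz',c["attitude"]).as_matrix()
def pj(P):
    p=c["K"]@(Rc.T@(P-c["position"]));return p[:2]/p[2]
im=cv2.resize(im[150:350,255:495],None,fx=3.2,fy=3.2)
for k,col in((0,(0,0,255)),(36,(0,255,0)),(-36,(255,0,0))):
    P=o["tool_pos"]+R[:,1]*k;p=pj(P);print(P,p);cv2.circle(im,tuple(((p-[255,150])*3.2).astype(int)),4,col,-1)
cv2.imwrite("pics/d.png",im)
```

```text
[[ 0.001  0.265 -0.964]
 [-0.001 -0.964 -0.266]
 [-1.     0.001 -0.001]]
[ 572.43302509 -207.57922723  140.81351245] [344.75259298 230.70993707]
[ 581.99099428 -242.28720274  140.85427183] [358.55996924 242.35875154]
[ 562.87505589 -172.87125173  140.77275307] [331.55622025 219.57660555]
```

View pics/d.png

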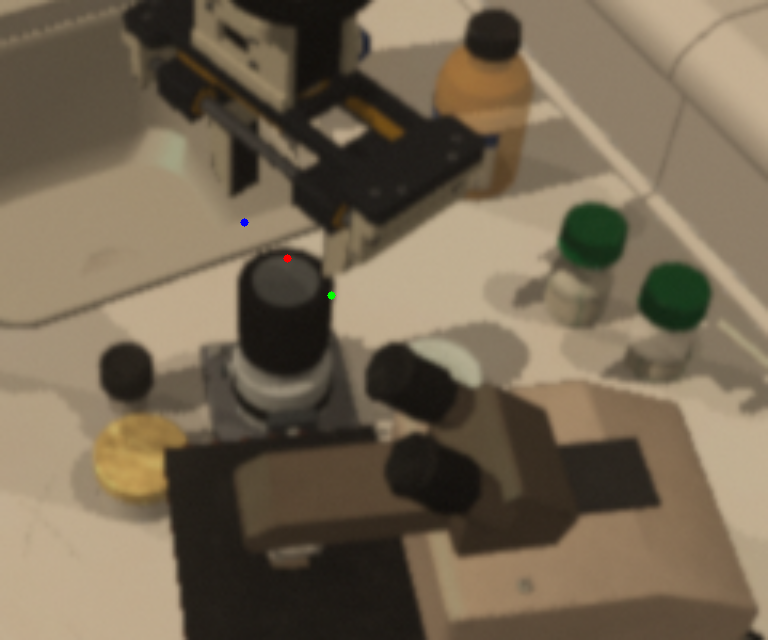

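send_rows(moves=[[10,0,0,0],[10,0,0,0],[10,0,0,0],[10,0,0,0],[9,0,0,0],[0,0,0,0],[0,0,0,0]])

```text
time: 4.8
tool_pos: [572.2, -207.4, 91.2]
tcp_rot: [2.349, 1.57, -0.524]
contact_force: [-0.1, -1.3, -0.2]
grip_width: 71.5
```

send_rows(hand=0.3, moves=[[0,0,0,0],[0,0,0,0],[0,0,0,0],[0,0,0,0],[0,0,0,0],[0,0,0,0]])

```text
time: 5.55
tool_pos: [572.2, -207.3, 91.1]
tcp_rot: [2.272, 1.57, -0.601]
contact_force: [0.3, 0.0, 1.1]
grip_width: 52.1
```

```bash
cat > s.py <<'E'
from plant import get_obs
import numpy as np
from scipy.spatial.transform import Rotation as Ro
o=get_obs();R=Ro.from_euler('xyz',o["tcp_rot"]).as_matrix()
print("t",o["time"],"p",o["tool_pos"].round(1),"F",o["contact_force"].round(1),"M",o["moment"].round(2),"w",round(o["grip_width"],1),"q6",o["joint_positions"][5].round(3),"tau6",o["tau"][5].round(3),"yaw",np.degrees(np.arctan2(R[1,1],R[0,1])).round(1))
E
python3 s.py
python3 - <<'E'
from h import *
from plant import capture
im=capture("scene")["image"][150:350,255:495,::-1];cv2.imwrite("pics/e.png",cv2.resize(im,None,fx=3.2,fy=3.2))
E
```

```text
t 5.55 p [ 572.2 -207.3   91.1] F [0.3 0.  1.1] M [-0.06 -0.05  0.04] w 52.1 q6 0.829 tau6 0.006 yaw -74.6
```

View pics/e.png

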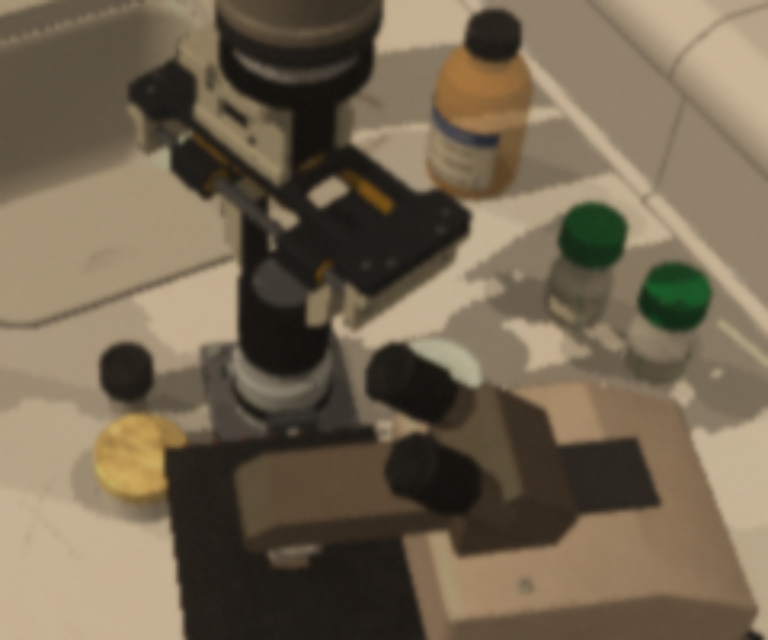

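send_rows(moves=[[0,0,0,0],[0,0,0,0],[0,0,0,0]])

```text
time: 5.98
tool_pos: [572.1, -207.4, 91.1]
tcp_rot: [2.168, 1.57, -0.705]
contact_force: [-0.0, -0.0, 3.3]
grip_width: 52.1
```

```bash
python3 s.py
```

```text
t 5.975 p [ 572.1 -207.4   91.1] F [-0.  -0.   3.3] M [-0.11 -0.    0.04] w 52.1 q6 0.829 tau6 0.006 yaw -74.6
```

send_rows(moves=[[0.7,0,0,0],[0,0,0,0]])

```text
time: 6.22
tool_pos: [572.3, -207.4, 90.9]
tcp_rot: [2.369, 1.57, -0.504]
contact_force: [-0.6, -0.1, 6.7]
grip_width: 52.1
```

```bash
python3 s.py
```

```text
t 6.225 p [ 572.3 -207.4   90.9] F [-0.6 -0.1  6.7] M [0.04 0.12 0.05] w 52.1 q6 0.829 tau6 0.007 yaw -74.6
```

send_rows(moves=[[0.5,0,0,-2],[0,0,0,-2],[0,0,0,-2],[0,0,0,0]])

```text
time: 6.72
tool_pos: [572.7, -207.6, 90.9]
tcp_rot: [2.317, 1.568, -0.451]
contact_force: [-0.2, 0.1, 8.3]
grip_width: 52.3
```

```bash
python3 s.py
```

```text
t 6.725 p [ 572.7 -207.6   90.9] F [-0.2  0.1  8.3] M [ 0.05  0.03 -0.02] w 52.3 q6 0.723 tau6 -0.16 yaw -68.6
```

send_rows(moves=[[0,0,0,-2.5],[0,0,0,-2.5],[0,0,0,-2.5],[0,0,0,0]])

```text
time: 7.22
tool_pos: [572.8, -207.5, 90.9]
tcp_rot: [2.233, 1.568, -0.404]
contact_force: [-0.4, 1.2, 8.4]
grip_width: 52.0
```

```bash
python3 s.py
```

```text
t 7.225 p [ 572.8 -207.5   90.9] F [-0.4  1.2  8.4] M [0.08 0.01 0.06] w 52.0 q6 0.592 tau6 -0.155 yaw -61.1
```

send_rows(moves=[[0,0,0,-2.5],[0,0,0,-2.5],[0,0,0,-2.5],[0,0,0,0]])

```text
time: 7.72
tool_pos: [572.8, -207.4, 90.9]
tcp_rot: [2.14, 1.568, -0.366]
contact_force: [1.4, -0.1, 9.2]
grip_width: 52.3
```

```bash
python3 s.py
```

```text
t 7.725 p [ 572.8 -207.4   90.9] F [ 1.4 -0.1  9.2] M [ 0.07 -0.03  0.04] w 52.3 q6 0.462 tau6 -0.165 yaw -53.6
```

send_rows(moves=[[0,0,0,-2.5],[0,0,0,-2.5],[0,0,0,-2.5],[0,0,0,0]])

```text
time: 8.22
tool_pos: [572.7, -207.4, 90.9]
tcp_rot: [2.018, 1.569, -0.357]
contact_force: [-0.1, 1.6, 9.3]
grip_width: 52.3
```

```bash
python3 s.py
```

```text
t 8.225 p [ 572.7 -207.4   90.9] F [-0.1  1.6  9.3] M [ 0.09 -0.01  0.06] w 52.3 q6 0.331 tau6 -0.159 yaw -46.1
```

send_rows(moves=[[0,0,0,-2.5],[0,0,0,-2.5],[0,0,0,-2.5],[0,0,0,0]])

```text
time: 8.72
tool_pos: [572.8, -207.5, 90.9]
tcp_rot: [1.801, 1.568, -0.443]
contact_force: [0.2, 0.4, 8.4]
grip_width: 52.5
```

```bash
python3 s.py
```

```text
t 8.725 p [ 572.8 -207.5   90.9] F [0.2 0.4 8.4] M [-0.02 -0.04  0.04] w 52.5 q6 0.2 tau6 -0.13 yaw -38.6
```

send_rows(moves=[[0,0,0,-2.5],[0,0,0,-2.5],[0,0,0,-2.5],[0,0,0,0]])

```text
time: 9.22
tool_pos: [571.8, -207.0, 89.3]
tcp_rot: [-1.622, 1.57, 2.548]
contact_force: [0.3, -0.1, 0.3]
grip_width: 52.2
```

```bash
python3 s.py
```

```text
t 9.225 p [ 571.8 -207.    89.3] F [ 0.3 -0.1  0.3] M [ 0.04 -0.11  0.1 ] w 52.2 q6 0.07 tau6 -0.188 yaw -31.1
```

send_rows(moves=[[0,0,0,-2.5],[0,0,0,-2.5],[0,0,0,-2.5],[0,0,0,0]])

```text
time: 9.72
tool_pos: [571.5, -207.0, 89.0]
tcp_rot: [-1.584, 1.569, 2.715]
contact_force: [0.2, 0.1, -1.3]
grip_width: 52.5
```

```bash
python3 s.py
```

```text
t 9.725 p [ 571.5 -207.    89. ] F [ 0.2  0.1 -1.3] M [-0.03 -0.13 -0.01] w 52.5 q6 -0.06 tau6 -0.244 yaw -23.7
```

send_rows(moves=[[1,0,0,1],[1,0,0,0],[1,0,0,0],[1,0,0,0],[0,0,0,0]])

```text
time: 10.35
tool_pos: [571.9, -207.2, 85.6]
tcp_rot: [-1.152, 1.571, 3.131]
contact_force: [0.1, 0.3, -0.5]
grip_width: 52.6
```

```bash
python3 s.py
```

```text
t 10.35 p [ 571.9 -207.2   85.6] F [ 0.1  0.3 -0.5] M [-0.04 -0.04 -0.04] w 52.6 q6 -0.044 tau6 0.001 yaw -24.6
```

send_rows(moves=[[1,0,0,0],[1,0,0,0],[1,0,0,0],[0.5,0,0,0],[0,0,0,0]])

```text
time: 10.98
tool_pos: [572.1, -207.3, 82.8]
tcp_rot: [1.337, 1.57, -0.663]
contact_force: [-1.1, 0.7, 4.3]
grip_width: 52.2
```

```bash
python3 s.py
```

```text
t 10.975 p [ 572.1 -207.3   82.8] F [-1.1  0.7  4.3] M [0.09 0.27 0.02] w 52.2 q6 -0.044 tau6 0.004 yaw -24.6
```

send_rows(moves=[[0.3,0,0,2.5],[0,0,0,2.5],[0,0,0,2.5],[0,0,0,2.5],[0,0,0,0]])

```text
time: 11.6
tool_pos: [572.7, -207.7, 82.7]
tcp_rot: [1.641, 1.569, -0.534]
contact_force: [-0.3, 0.2, 5.9]
grip_width: 52.1
```

```bash
python3 s.py
```

```text
t 11.6 p [ 572.7 -207.7   82.7] F [-0.3  0.2  5.9] M [-0.04  0.01 -0.03] w 52.1 q6 0.13 tau6 0.176 yaw -34.6
```

send_rows(moves=[[0.2,0,0,2.5],[0,0,0,2.5],[0.2,0,0,2.5],[0,0,0,2.5],[0,0,0,0]])

```text
time: 12.22
tool_pos: [572.5, -207.7, 82.1]
tcp_rot: [1.752, 1.569, -0.596]
contact_force: [-0.9, -2.0, 5.2]
grip_width: 52.4
```

```bash
python3 s.py
```

```text
t 12.225 p [ 572.5 -207.7   82.1] F [-0.9 -2.   5.2] M [-0.17  0.03 -0.02] w 52.4 q6 0.304 tau6 0.177 yaw -44.6
```

send_rows(moves=[[0.2,0,0,2.5],[0.2,0,0,2.5],[0.2,0,0,2.5],[0.2,0,0,2.5],[0,0,0,0]])

```text
time: 12.85
tool_pos: [572.5, -207.6, 81.4]
tcp_rot: [1.96, 1.569, -0.563]
contact_force: [-0.5, -0.1, 6.0]
grip_width: 52.6
```

```bash
python3 s.py
```

```text
t 12.85 p [ 572.5 -207.6   81.4] F [-0.5 -0.1  6. ] M [-0.02  0.13 -0.04] w 52.6 q6 0.479 tau6 0.137 yaw -54.6
```

send_rows(moves=[[0.2,0,0,2.5],[0.2,0,0,2.5],[0.2,0,0,2.5],[0.2,0,0,2.5],[0,0,0,0]])

```text
time: 13.48
tool_pos: [572.6, -207.6, 80.6]
tcp_rot: [2.151, 1.569, -0.547]
contact_force: [-1.2, 0.2, 4.9]
grip_width: 52.2
```

```bash
python3 s.py
```

```text
t 13.475 p [ 572.6 -207.6   80.6] F [-1.2  0.2  4.9] M [-0.04  0.05  0.02] w 52.2 q6 0.653 tau6 0.152 yaw -64.6
```

Tracking well; continue.

send_rows(moves=[[0.2,0,0,2.5],[0.2,0,0,2.5],[0.2,0,0,2.5],[0.2,0,0,2.5],[0,0,0,0]])

```text
time: 14.1
tool_pos: [572.9, -207.6, 80.0]
tcp_rot: [2.41, 1.568, -0.462]
contact_force: [0.3, -0.2, 6.2]
grip_width: 52.1
```

```bash
python3 s.py
```

```text
t 14.1 p [ 572.9 -207.6   80. ] F [ 0.3 -0.2  6.2] M [-0.09 -0.05 -0.07] w 52.1 q6 0.828 tau6 0.134 yaw -74.6
```

send_rows(moves=[[0.2,0,0,2.5],[0.2,0,0,2.5],[0.2,0,0,2.5],[0.2,0,0,2.5],[0,0,0,0]])

```text
time: 14.72
tool_pos: [573.0, -207.8, 79.2]
tcp_rot: [2.549, 1.568, -0.498]
contact_force: [1.3, -0.7, 6.7]
grip_width: 52.2
```

```bash
python3 s.py
```

```text
t 14.725 p [ 573.  -207.8   79.2] F [ 1.3 -0.7  6.7] M [-0.11 -0.08 -0.01] w 52.2 q6 1.002 tau6 0.149 yaw -84.6
```

send_rows(moves=[[0.2,0,0,2.5],[0.2,0,0,2.5],[0.2,0,0,2.5],[0.2,0,0,2.5],[0,0,0,0]])

```text
time: 15.35
tool_pos: [573.1, -207.9, 78.5]
tcp_rot: [2.7, 1.568, -0.522]
contact_force: [0.8, 0.0, 6.9]
grip_width: 52.2
```

```bash
python3 s.py
```

```text
t 15.35 p [ 573.1 -207.9   78.5] F [0.8 0.  6.9] M [-0.13 -0.03 -0.02] w 52.2 q6 1.177 tau6 0.137 yaw -94.6
```

send_rows(moves=[[0.2,0,0,2.5],[0.2,0,0,2.5],[0,0,0,2.5],[0,0,0,0]])

```text
time: 15.85
tool_pos: [573.2, -207.9, 78.4]
tcp_rot: [2.834, 1.567, -0.518]
contact_force: [0.2, -0.1, 8.0]
grip_width: 52.6
```

```bash
python3 s.py
```

```text
t 15.85 p [ 573.2 -207.9   78.4] F [ 0.2 -0.1  8. ] M [-0.03  0.02 -0.03] w 52.6 q6 1.308 tau6 0.127 yaw -102.0
```

send_rows(moves=[[0,0,0,2],[0,0,0,2],[0,0,0,0]])

```text
time: 16.23
tool_pos: [573.2, -207.9, 78.5]
tcp_rot: [2.893, 1.567, -0.528]
contact_force: [0.3, 0.2, 8.3]
grip_width: 52.2
```

```bash
python3 s.py
```

```text
t 16.225 p [ 573.2 -207.9   78.5] F [0.3 0.2 8.3] M [-0.1   0.03 -0.04] w 52.2 q6 1.377 tau6 0.123 yaw -106.0
```

send_rows(moves=[[0,0,0,2],[0,0,0,2],[0,0,0,0]])

```text
time: 16.6
tool_pos: [573.1, -207.9, 78.4]
tcp_rot: [2.974, 1.567, -0.517]
contact_force: [-0.2, 0.1, 8.3]
grip_width: 52.6
```

```bash
python3 s.py
```

```text
t 16.6 p [ 573.1 -207.9   78.4] F [-0.2  0.1  8.3] M [-0.05  0.02 -0.06] w 52.6 q6 1.447 tau6 0.121 yaw -110.0
```

send_rows(moves=[[0,0,0,2],[0,0,0,2],[0,0,0,0]])

```text
time: 16.98
tool_pos: [573.0, -207.7, 78.4]
tcp_rot: [3.025, 1.568, -0.536]
contact_force: [-0.8, 0.0, 8.2]
grip_width: 52.4
```

```bash
python3 s.py
```

```text
t 16.975 p [ 573.  -207.7   78.4] F [-0.8  0.   8.2] M [0.01 0.12 0.22] w 52.4 q6 1.517 tau6 0.324 yaw -114.0
```

send_rows(moves=[[0,0,0,2],[0,0,0,0]])

```text
time: 17.23
tool_pos: [572.7, -207.7, 78.4]
tcp_rot: [2.894, 1.568, -0.701]
contact_force: [0.4, -0.3, 9.6]
grip_width: 52.1
```

```bash
python3 s.py
```

```text
t 17.225 p [ 572.7 -207.7   78.4] F [ 0.4 -0.3  9.6] M [0.05 0.32 0.54] w 52.1 q6 1.551 tau6 0.723 yaw -116.0
```

send_rows(moves=[[-0.5,0,0,-2],[-0.5,0,0,-1],[0,0,0,0]])

```text
time: 17.6
tool_pos: [572.5, -207.5, 78.5]
tcp_rot: [3.056, 1.569, -0.489]
contact_force: [1.3, -0.2, 5.6]
grip_width: 52.1
```

```bash
python3 s.py
```

```text
t 17.6 p [ 572.5 -207.5   78.5] F [ 1.3 -0.2  5.6] M [-0.02 -0.06  0.02] w 52.1 q6 1.5 tau6 -0.027 yaw -113.1
```

send_rows(hand=0.78, moves=[[0,0,0,0],[0,0,0,0],[0,0,0,0],[0,0,0,0],[0,0,0,0],[0,0,0,0]])

```text
time: 18.35
tool_pos: [572.0, -207.3, 78.1]
tcp_rot: [1.315, 1.571, -2.23]
contact_force: [0.8, -0.3, 0.1]
grip_width: 71.7
```

```bash
python3 s.py
```

```text
t 18.35 p [ 572.  -207.3   78.1] F [ 0.8 -0.3  0.1] M [0.03 0.03 0.04] w 71.7 q6 1.5 tau6 0.0 yaw -113.1
```

send_rows(moves=[[-5,0,0,0],[-15,0,0,0],[-30,0,0,0],[-40,0,0,0],[-40,0,0,0],[-40,0,0,0],[-30,0,0,0],[0,0,0,0]])

```text
time: 19.35
tool_pos: [573.0, -207.7, 282.1]
tcp_rot: [3.062, 1.564, -0.483]
contact_force: [0.3, -0.1, -0.7]
grip_width: 71.9
```

```bash
python3 s.py
python3 - <<'E'
from h import *
from plant import capture
c=capture("scene");f=lambda i:cv2.resize(i[200:340,255:455,::-1],None,fx=3,fy=2.1*3/2.1)
d=pickle.load(open("c0.pkl","rb"))["scene"]
im=f(c["image"]);im0=f(d["image"])
cv2.imwrite("pics/f.png",cv2.resize(np.vstack([im0,im]),None,fx=.7,fy=.7))
# expected lid-top centre pixel at home / not home
R=Ro.from_euler('xyz',c["attitude"]).as_matrix()
for z in(122,113.5,109):
    p=c["K"]@(R.T@(np.array([571.7,-207,z])-c["position"]));print(z,p[:2]/p[2])
for k in(d,c):
    g=k["image"][200:270,315:375].max(2);m=cv2.inRange(g,60,125)
    n,l,st,ce=cv2.connectedComponentsWithStats(m,connectivity=4)
    print([(ce[i]+[315,200],st[i,4]) for i in range(1,n) if 120<st[i,4]<400])
E
```

```text
t 19.35 p [ 573.  -207.7  282.1] F [ 0.3 -0.1 -0.7] M [0.06 0.04 0.02] w 71.9 q6 1.5 tau6 -0.0 yaw -113.1
122 [343.95137219 237.56478599]
113.5 [343.8244327  240.62474686]
109 [343.75801403 242.22581306]
[(array([343.67364017, 237.23849372]), np.int32(239))]
[(array([343.90295359, 241.81012658]), np.int32(237)), (array([323.16111111, 261.8       ]), np.int32(180)), (array([362.68456376, 263.48993289]), np.int32(149))]
```

View pics/f.png

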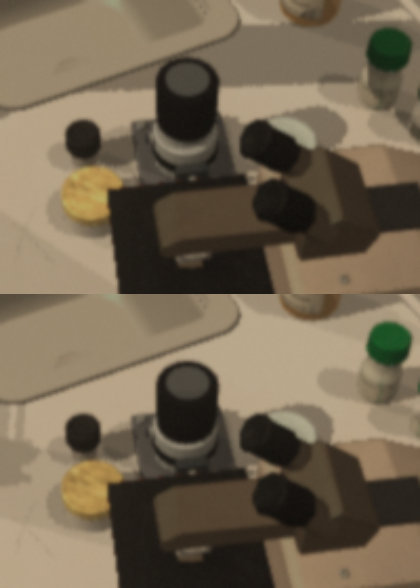

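```bash
python3 -c "
from plant import close_job
print(close_job())"
```

```text
the job is handed in; nothing more can be done
None
```

The lid is screwed fully home and released, and the job is handed in at about 19.5 s of the 72 s allowed. `close_job` gave no verdict.

- **Finding the thread start:** I gripped the lid and turned it anticlockwise under about 8 N of downward push. It began to drop after roughly 40° and sank about 8.1 mm, against 8.5 mm listed.
- **Screwing home:** I then turned it clockwise under 5–9 N. It met a solid stop about 90° on, within the 80–103° given. I backed off slightly to clear the torque before opening the fingers.
- **Height check:** The tool's height fell 12.5 mm in all and the scene camera showed about 12.7 mm, against 13 mm nominal. That puts the underside within about 0.5 mm of the shoulder.
- **Surroundings:** The lid stands level and centred in the picture, the tin, eyepiece and dish look unmoved, and the gripper was well clear with no contact force.

**Not confirmed:**
- **Canister twist:** I did not measure the canister angle directly. Torque at the stop briefly reached 0.54 N m at the wrist sensor and 0.72 N m at joint 6. Both are inside the clamp's 0.5–1 N m slip range. Only about 4° was commanded after contact, so any twist should be well under the 0.35 rad limit.
- **Grip width:** The gripper read 52 mm on the 54–55 mm lid. The lid still followed every turn.

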